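Switch the seesaw diverter and feed the next torch tube

TASK

The bin that the seesaw gate of the parts diverter now feeds has its share. Press the raised end of the gate down with your fingertips so that the gate rocks over its pivot and stays tipped to the other side, then push the black torch tube along its feed trough, from its end nearest the robot, onto the gate, so that it runs down the other chute into the bin there. Only press and push: do not lift the tube, and leave the things standing round the diverter where they are.

Things in the scene. Friction and masses are not known exactly. Their poses are not given: they have to be found in the camera images.
- diverter: Polished, slick steel diverter fixed to the bench. Origin: on the bench (z = 0) below the middle of the gate; x points along the feed trough, away from the robot, y left, z up. The gate's pivot runs along x at height 155 mm; the gate covers x = -60 to 60 mm, and beside the trough back to -86 mm. A fixed chute 152 mm wide leads down from each end of the gate (y = 85 to 169 mm either side, height 112 to 75 mm). Behind, at x = 83 mm, the gate's weight stands up to 240 mm high.
- trough_exit (a point): Middle of the feed trough's floor at its far end, beside the gate: 63 mm before the diverter's origin in x, 158.5 mm high. The fixed trough runs from here 122 mm back towards the robot, is 36 mm wide inside and open at both ends and above; its side rails reach 8 mm above its floor.
- gate (a joint): Tilt (rad) of the seesaw gate, a flat aluminium tray 146 mm (along the trough, cut out where the trough ends) x 180 mm (across) pivoted about its middle line. Positive: left (+y) end down, feeds the left bin; negative: right end down. Stops at -0.40 and +0.40. A weight above the pivot makes it fall to whichever side of level (0) it is brought and stay there; 1 to 2 N on the raised end rocks it.
- gate_left_end (a point): Point on the gate's upper face, half-way along x, 75 mm left of the pivot and 15 mm in from the gate's left edge; moves with the gate: about 184 mm high when raised, 126 mm when lowered. The tray's front and rear edges (84 mm in front, 58 mm behind in x) have lips 13 mm high.
- gate_right_end (a point): The same point 75 mm right of the pivot.
- tube_center (a point): Centre (half-way along, on the axis) of the black torch tube, 32 mm diameter, 98 mm long, about 170 g, lying in the feed trough along the diverter's x, flat closed end towards the robot, axis about 175 mm high. Once its near end has left the trough it drops a few mm onto the gate and slides or rolls off to the low side by itself. The gate leaves 20 mm of spare length for it.
- bin_left: Open grey bin at the foot of the left chute, 165 mm (x) x 140 mm (y) x 65 mm high, walls 3 mm, fixed, non-slip inside. Origin: centre of its underside.
- bin_right: The same bin at the foot of the right chute.
- ring_head: Bystander: turned black ring-shaped torch head, 34 mm diameter, 34 mm high, standing on the bench; origin under its centre.
- short_tube: Bystander: short black lamp tube lying down, 25 x 42 x 25 mm; origin under its centre.
- glue_bottle: Bystander: red squeeze bottle with a white nozzle, 29 x 43 x 118 mm high, standing; origin under its centre.
- flange: Bystander: white flange with a stem, 48 mm diameter, 41 mm high, standing; origin under its centre.
- tape: Bystander: roll of brown tape lying flat, 64 mm diameter, 24 mm high; origin under its centre.

How it is judged:
On the way, in this order (a step that is already met when the one before it is completed fails the run):
1. the gate has been rocked over its pivot and rests tipped to the other side, the tube still waiting in the trough (distance of gate_left_end from where it was at the start of the episode above 0.032 m and (value of joint gate above 0.34 rad or value of joint gate below -0.34 rad) and x of tube_center in the frame of diverter below -0.085 m and z of tube_center in the frame of diverter above 0.16 m), for 0.2 s.
2. the tube has been pushed onto the gate (distance of gate_left_end from where it was at the start of the episode above 0.032 m and (value of joint gate above 0.34 rad or value of joint gate below -0.34 rad) and x of tube_center in the frame of diverter above -0.045 m and z of tube_center in the frame of diverter between 0.09 and 0.19 m and y of tube_center in the frame of diverter between -0.15 and 0.15 m), for 0.05 s.
At the end, for the whole second after the job is handed in: The gate rests tipped to the side opposite to its start (beyond 0.34 rad; the gate's end has moved more than 32 mm) and the tube lies at rest (under 0.05 m/s) in the bin on that side, its centre within the bin's walls and less than 62 mm above the bench (distance of gate_left_end from where it was at the start of the episode above 0.032 m and linear speed of tube below 0.05 m/s and ((value of joint gate above 0.34 rad and x of tube_center in the frame of bin_left between -0.077 and 0.077 m and y of tube_center in the frame of bin_left between -0.066 and 0.066 m and z of tube_center in the frame of bin_left below 0.062 m) or (value of joint gate below -0.34 rad and x of tube_center in the frame of bin_right between -0.077 and 0.077 m and y of tube_center in the frame of bin_right between -0.066 and 0.066 m and z of tube_center in the frame of bin_right below 0.062 m))); the robot touches nothing.
It fails at once if the tube is lifted (its centre rises about 35 mm or more above where it lay in the trough) (height (world z) of tube_center above 0.21 m).
It fails at once if one of the things standing round the diverter (ring head, short tube, glue bottle, flange, tape) is moved more than 30 mm or knocked over (distance of any of ring_head, short_tube, glue_bottle, flange, tape from where it was at the start of the episode above 0.03 m or angle between any of ring_head, short_tube, glue_bottle, flange, tape's own z axis and vertical above 0.6 rad).
It also fails if it takes over 51 s, if anything falls off the work surface, if the arm or the gripper's body presses on something with over 40 N, if the wrist force passes 120 N, or if a joint passes its speed limit or range.

ROBOT

A 6-joint arm with a two-finger parallel gripper is mounted at the origin on a cart in front of the work surface, level with it; the furniture and walls round the work are solid. World frame = base frame: x ahead of the robot, y to its left, z up, the work surface at z = 0. Lengths are in m, angles in rad, forces in N, time in s.
With the tool pointing down it reaches from about 0.3 to 0.875 m from the base axis. Payload 6.4 kg.
Tool frame: the origin (TCP) lies at the centre of the arm's flange, where the gripper is bolted on; the fingertips stand 173 mm ahead of it and the grasp point (between the pads) lies 155 mm ahead of it; z points along the fingers, x is the direction in which the jaws open and shut, and the axes are right-handed (so a half turn about z gives the same grasp; the last joint's range is limited). The gripper opens to 85 mm and grips with 20 to 120 N. Pads are 22 mm wide; open, the fingers measure 114 mm over their backs; the gripper's body (76 mm by 85 mm) begins 54 mm behind the grasp point. The pads swing forward as they close: fully open they stand 13 mm farther back than shut.
Start: joints at [-1.421, 0.181, 1.607, -0, 1.354, -0.206], TCP at [0.2, -0.539, 0.405] pointing down, gripper open.
Joint ranges: [-2.99, 2.99], [-0.89, 2.07], [0.3, 2.58], [-1.14, 4.28], [0, 2.63], [-3.12, 3.12]. Speed limits (rad/s): [2.57, 2.57, 3.01, 3.14, 3.14, 3.14].

INTERFACE

Orientations are given as a unit quaternion [w, x, y, z].
In Python, from bench import ctrl gives the robot as it stands. The module is installed in compiled form; this text tells all that it offers.
- The arm moves only by the tool move_arm, never from a script. Its argument "moves" is a list of rows, each an object of numbers: "gripper": the opening in per cent of the stroke, from 0 (shut) to 100 (fully open); "x", "y", "z": the shift along the tool's x, y, z in cm; "roll": the turn about the tool's z in degrees. In form: [{"gripper": .., "x": .., "y": .., "z": .., "roll": ..}, ...]. A call has 1 to 5 rows; each row shifts and turns the commanded pose from where the row before left it, along the tool's axes as they then stand; what a row does not reach is not made up. A row lasts 1/8 s, in which the tool goes at most 62.5 mm and 10.7 degrees, less where a joint would pass 70% of its speed; a pose out of reach is approached as far as the arm can. A call is refused whole if a number of a shift passes 6.25 or a number of a turn 10.7, either way. A call with a gripper value outside its range is refused whole. The fingers move at their own pace and stop on an object; the grip force is fixed at half the most. Time passes only in rows, so rows that do not move let the fingers close. It gives the time, the measured TCP pose, the force and the opening at its end, in the units of the state.
- ctrl.get_obs(): the state, without advancing time (a new reading comes with each control period).
- ctrl.camera(name): name is "side" or "top" or "wrist"; returns a dict with "img" (420x560x3 uint8, red, green, blue), "fx", "fy", "cx", "cy" (pixels), "world_from_camera" (4x4, takes a point from camera to world coordinates); the wrist camera has in their place "tool_from_camera" (4x4, takes a point from camera to tool coordinates, whose origin is the TCP and whose axes are the tool frame's). Camera axes: x right, y up, looking along -z (the intrinsics and any distortion apply to the point x, -y, -z); pixel columns grow to the right and rows downward; lengths in m; the calibration is good to about 2 mm. A picture is of the moment at which its call begins: read the wrist's pose just before it. There is no depth.
- ctrl.hand_in(): hands the job in, once; it reports no verdict.
The state is a dict: "time_s": time; "q": joint angles; "dq": joint speeds; "joint_efforts": joint torques, N m; "eef_pos": TCP position; "eef_rot": TCP orientation; "wrist_force": force on the tool from outside, world axes, zero at the start; "torque": the same for the moment, N m; "opening": opening from 0.0 (shut) to 1.0 (fully open).
Only numpy, scipy, OpenCV 4.12 (cv2) and the standard library are available. Lean on these libraries where they do the work, as an engineer would, in place of code of your own. Each camera call takes 0.05 s, during which the arm holds its last target. There are 200 camera calls.

## Working session

There is one attempt and no reset: what is moved stays moved. The work goes in short steps, Python scripts to look and compute and a tool call to move; the robot and the scene stay as the last step left them, time stands still between calls to the robot, and variables do not carry over. Pictures are saved under pics/ and viewed, about 8 in all and at most 12, crops included, and the job is handed in when it is done.

Besides the shell and the picture viewer there is one more tool, called after "Call:" as name(argument=value, ...), one argument or row to a line, values as JSON. move_arm: Moves the arm, as the interface text tells. Its arguments: {"type":"object","properties":{"moves":{"type":"array","items":{"type":"object","properties":{"gripper":{"type":"number"},"x":{"type":"number"},"y":{"type":"number"},"z":{"type":"number"},"roll":{"type":"number"}}}}},"required":["moves"]}

```bash
mkdir -p pics; cat > h.py <<'E'
import numpy as np, cv2
from bench import ctrl
def cam(n,f=None):
    c=ctrl.camera(n)
    if f: cv2.imwrite('pics/'+f,c['img'][:,:,::-1])
    return c
def proj(c,P):
    T=np.linalg.inv(np.array(c['world_from_camera'])); p=(T@np.c_[np.atleast_2d(P),np.ones(len(np.atleast_2d(P)))].T)[:3]
    return np.c_[c['cx']+c['fx']*p[0]/-p[2], c['cy']-c['fy']*p[1]/-p[2]]
def ray(c,u,v,z):
    T=np.array(c['world_from_camera']); d=T[:3,:3]@[(u-c['cx'])/c['fx'],-(v-c['cy'])/c['fy'],-1]
    o=T[:3,3]; return o+d*(z-o[2])/d[2]
E
python3 - <<'E'
from h import *
a=cam('top','top1.png'); b=cam('side','side1.png')
for c in(a,b): print({k:v for k,v in c.items() if k!='img'})
o=ctrl.get_obs(); print(o['time_s'],o['eef_pos'],o['eef_rot'],o['wrist_force'])
E
```

```text
{'fx': 532.5062429045503, 'fy': 532.5062429045503, 'cx': 283.6784362241779, 'cy': 210.8228526193764, 'world_from_camera': array([[ 5.95410757e-04,  9.87004069e-01, -1.60694159e-01,
         3.33317708e-01],
       [-9.99999102e-01,  3.94673756e-04, -1.28110206e-03,
         2.05608163e-01],
       [-1.20103118e-03,  1.60694778e-01,  9.87003417e-01,
         1.55353921e+00],
       [ 0.00000000e+00,  0.00000000e+00,  0.00000000e+00,
         1.00000000e+00]])}
{'fx': 459.4603537549294, 'fy': 459.4603537549294, 'cx': 276.1748906825016, 'cy': 217.752695959383, 'world_from_camera': array([[-0.3412292 ,  0.57792922, -0.74132344, -0.23461185],
       [-0.93988211, -0.22116496,  0.26020698,  0.49800864],
       [-0.01357356,  0.78554686,  0.61865328,  0.77437811],
       [ 0.        ,  0.        ,  0.        ,  1.        ]])}
0.1 [ 0.20028884 -0.53874674  0.4038495 ] [-5.98241959e-04  8.21076379e-01 -5.70817759e-01 -5.55502571e-04] [ 0.41300171  0.07386537 -0.77392711]
```

View pics/top1.png

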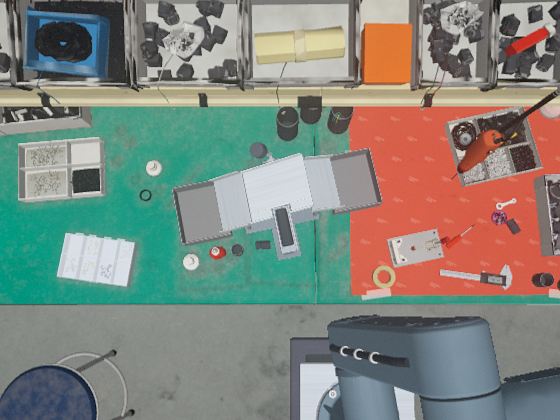

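View pics/side1.png

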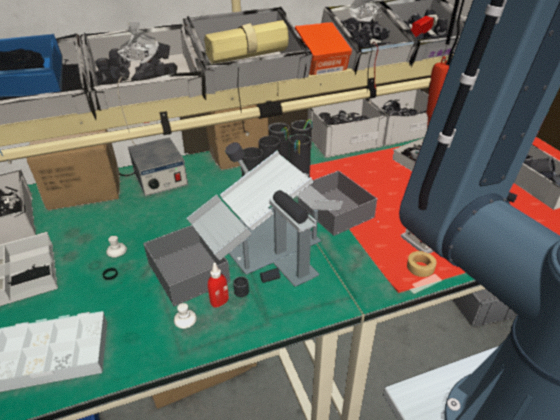

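```bash
python3 - <<'E'
import cv2,numpy as np
a=cv2.imread('pics/top1.png')[135:275,165:390]; b=cv2.imread('pics/side1.png')[135:310,140:385]
a=cv2.resize(a,None,fx=3.5,fy=3.5,interpolation=2); b=cv2.resize(b,None,fx=3.2,fy=3.2,interpolation=2)
cv2.imwrite('pics/ca.png',a);cv2.imwrite('pics/cb.png',b)
E
```

```text
(no output)
```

View pics/ca.png

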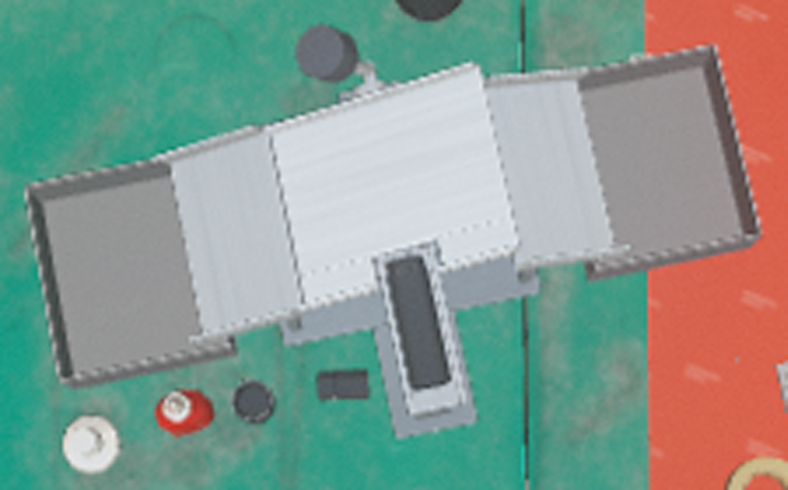

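View pics/cb.png

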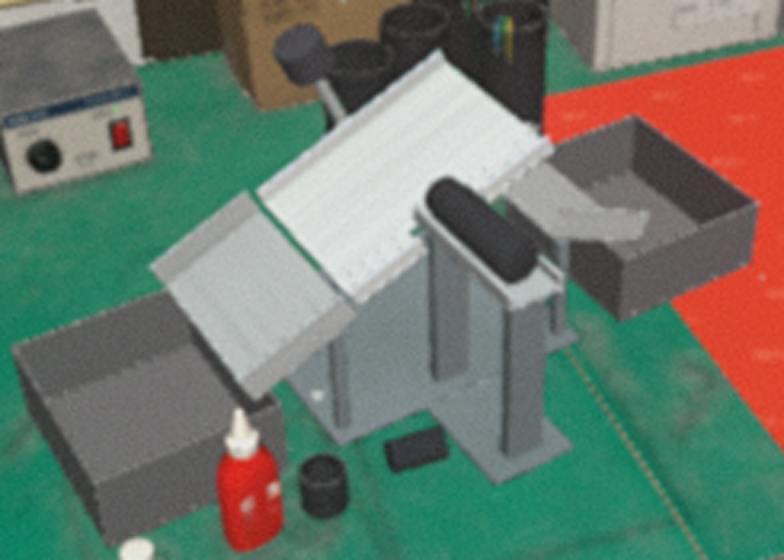

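```bash
cat > fit.py <<'E'
from h import *
from scipy.optimize import least_squares
a=ctrl.camera('top'); b=ctrl.camera('side')
s,c=np.sin(.4),np.cos(.4)
def lip(x,y): return [x,(y*c+13*s),155-y*s+13*c]
A=[([27,188],'LB',[82.5,1,65]),([70,383],'LB',[-82.5,1,65]),([713,46],'B',[82.5,-1,65]),([760,238],'B',[-82.5,-1,65]),
([478,66],0,lip(59,-90)),([517,240],0,lip(-85,-90)),([272,130],0,lip(59,90)),([303,305],0,lip(-85,90)),
([408,415],0,[-185,20,166]),([463,403],0,[-185,-20,166])]
B=[([443,52],0,lip(59,-90)),([552,143],0,lip(-85,-90)),([258,190],0,lip(59,90)),([15,347],'B',[82.5,1,65]),([110,543],'B',[-82.5,1,65]),([757,205],'B',[-82.5,-1,65]),([633,117],'B',[82.5,-1,65])]
def W(p,P):
    P=np.array(P,float)/1000; R=np.array([[np.cos(p[2]),-np.sin(p[2])],[np.sin(p[2]),np.cos(p[2])]])
    return np.r_[R@P[:2]+p[:2],P[2]]
def res(p):
    r=[]
    for L,cm,(ox,oy,k) in((A,a,(165,135,3.5)),(B,b,(140,135,3.2))):
        for px,t,P in L:
            P=list(P)
            if t: P[1]*=p[3]
            r+=list(proj(cm,W(p,P))[0]-(np.array(px)/k+[ox,oy]))
    return np.array(r)
if __name__=='__main__':
    f=least_squares(res,[.55,.2,0.2,300],x_scale=[.1,.1,.1,100],loss='soft_l1'); p=f.x
    print(p,np.degrees(p[2])); print(res(p).reshape(-1,2).round(1))
    np.save('p.npy',p)
    for n,P in dict(trough_exit=[-63,0,158.5],near=[-185,0,158],grt=[0,-69,184],).items(): print(n,W(p,P))
    # tube ends at z=.19 (top line) in top image
    for n,(u,v) in dict(near=(432,386),far=(405,258)).items():
        w=ray(a,u/3.5+165,v/3.5+135,.182); d=w[:2]-p[:2]; print(n,w,'local',d@[np.cos(p[2]),np.sin(p[2])],d@[-np.sin(p[2]),np.cos(p[2])])
    for n,(u,v,z) in dict(bottle=(176,405,.115),ring=(254,402,.034),short=(343,384,.025),flange=(91,440,.04)).items(): print(n,ray(a,u/3.5+165,v/3.5+135,z))
E
python3 fit.py
```

```text
[6.23655326e-01 2.24843413e-01 2.04098502e-01 2.85460824e+02] 11.693982762307622
[[  1.1  -2.5]
 [ -1.2  -1.8]
 [  0.   -1.1]
 [ -0.2  -0.9]
 [  0.    2.7]
 [  0.5   6.2]
 [ -1.2   3. ]
 [  0.    4.1]
 [  2.3   3. ]
 [  1.6   3.4]
 [  0.6   0.2]
 [  0.3  -1.2]
 [  0.3   1.4]
 [ -0.8  -3.2]
 [ -4.8 -21.4]
 [ -1.4  -0.9]
 [ -1.2  -1.7]]
trough_exit [0.56196295 0.21207429 0.1585    ]
near [0.44249517 0.18734679 0.158     ]
grt [0.63764055 0.15727557 0.184     ]
near [0.46645761 0.19506838 0.182     ] local -0.15996987684309985 0.002704504408153667
far [0.56219358 0.21513184 0.182     ] local -0.06215443653788121 0.0029473361051544442
bottle [0.45814723 0.39237576 0.115     ]
ring [0.46765877 0.33925651 0.034     ]
short [0.48331225 0.26705763 0.025     ]
flange [0.43622417 0.47042036 0.04      ]
```

```bash
sed -i "s/,(\[110,543\],'B',\[-82.5,1,65\])//; s/if t: P\[1\]\*=p\[3\]/if t: P[1]*=p[3]; P[0]+=p[4]/; s/\[.55,.2,0.2,300\],x_scale=\[.1,.1,.1,100\]/[.55,.2,0.2,300,0],x_scale=[.1,.1,.1,100,10]/" fit.py; python3 fit.py
```

```text
[ 6.31363277e-01  2.25921056e-01  2.06500215e-01  2.85577739e+02
 -1.30707733e+01] 11.831590763735345
[[ 1.6 -0.5]
 [-0.6  0.3]
 [ 0.5  0.4]
 [ 0.5  0.7]
 [-0.5 -0.2]
 [ 0.1  3.1]
 [-1.6  0.3]
 [-0.2  1.4]
 [ 2.   0.1]
 [ 1.3  0.4]
 [-1.  -1.2]
 [-1.5 -2.9]
 [-0.9 -0.2]
 [ 0.1 -1.9]
 [-0.  -0.1]
 [-0.1 -1.1]]
trough_exit [0.56970174 0.21300381 0.1585    ]
near [0.4502937  0.18798945 0.158     ]
grt [0.64551074 0.158387   0.184     ]
near [0.46645761 0.19506838 0.182     ] local -0.16772806725850747 0.0036143550079092016
far [0.56219358 0.21513184 0.182     ] local -0.0699123258524232 0.003622261644973009
bottle [0.45814723 0.39237576 0.115     ]
ring [0.46765877 0.33925651 0.034     ]
short [0.48331225 0.26705763 0.025     ]
flange [0.43622417 0.47042036 0.04      ]
```

```bash
cat > st.py <<'E'
import numpy as np
from bench import ctrl
from scipy.spatial.transform import Rotation as R
p=np.load('p.npy'); o=ctrl.get_obs(); e=o['eef_pos']; d=e[:2]-p[:2]; c,s=np.cos(p[2]),np.sin(p[2])
M=R.from_quat(np.roll(o['eef_rot'],-1)).as_matrix()
print('t',o['time_s'],'local mm',(d@[c,s]*1e3).round(1),(d@[-s,c]*1e3).round(1),'tip z',((e[2]-.173)*1e3).round(1),'toolx ang vs local -y',np.degrees(np.arctan2(M[1,0],M[0,0])-p[2]).round(2)+90,'F',o['wrist_force'].round(1),'op',o['opening'])
E
python3 st.py
```

```text
t 0.3 local mm -578.7 -660.2 tip z 231.4 toolx ang vs local -y 8.549999999999997 F [-0.8  0.2 -0.3] op 1.0007419648209939
```

Call:
move_arm(
  moves=[
    {"gripper":0,"roll":8.6,"z":-3},
    {"gripper":0,"z":-1},
  ],
)

```text
validation failed for argument at $.mo...
```

```bash
python3 st.py
```

```text
t 0.3 local mm -578.7 -660.2 tip z 231.4 toolx ang vs local -y 8.549999999999997 F [-0.8  0.2 -0.3] op 1.0007419648209939
```

Call:
move_arm(
  moves=[
    {"gripper":0,"x":0,"y":0,"z":-4,"roll":8.6},
    {"gripper":0,"x":-4.2,"y":-3.95,"z":0,"roll":0},
    {"gripper":0,"x":-4.2,"y":-3.95,"z":0,"roll":0},
    {"gripper":0,"x":-4.2,"y":-3.95,"z":0,"roll":0},
    {"gripper":0,"x":-4.2,"y":-3.95,"z":0,"roll":0},
  ],
)

```text
time_s: 0.92
eef_pos: [0.3212, -0.3406, 0.4448]
eef_rot: [-0.0, 0.776, -0.631, 0.0]
wrist_force: [0.4, -0.1, -0.1]
opening: -0.001
```

```bash
python3 st.py
```

```text
t 0.925 local mm -419.7 -490.9 tip z 271.8 toolx ang vs local -y -0.0799999999999983 F [ 0.4 -0.1 -0.1] op -0.0008661689175030397
```

Call:
move_arm(
  moves=[
    {"gripper":0,"x":-4.2,"y":-3.95,"z":0,"roll":0},
    {"gripper":0,"x":-4.2,"y":-3.95,"z":0,"roll":0},
    {"gripper":0,"x":-4.2,"y":-3.95,"z":0,"roll":0},
    {"gripper":0,"x":-4.2,"y":-3.95,"z":0,"roll":0},
    {"gripper":0,"x":-4.2,"y":-3.95,"z":0,"roll":0},
  ],
)

```text
time_s: 1.55
eef_pos: [0.4718, -0.0946, 0.445]
eef_rot: [-0.0, 0.776, -0.631, 0.0]
wrist_force: [0.3, -1.2, 1.8]
opening: 0.001
```

Call:
move_arm(
  moves=[
    {"gripper":0,"x":-4.2,"y":-3.95,"z":0,"roll":0},
    {"gripper":0,"x":-4.2,"y":-3.95,"z":0,"roll":0},
    {"gripper":0,"x":-4.2,"y":-3.95,"z":0,"roll":0},
    {"gripper":0,"x":-4.2,"y":-3.95,"z":0,"roll":0},
    {"gripper":0,"x":-4.0,"y":-3.95,"z":0,"roll":0},
  ],
)

```text
time_s: 2.17
eef_pos: [0.6227, 0.1495, 0.4447]
eef_rot: [-0.0, 0.776, -0.631, 0.0]
wrist_force: [0.1, -0.9, 0.0]
opening: -0.003
```

```bash
python3 st.py; python3 -c "
from h import *
a=cam('side')['img'][100:310,100:400];b=cam('top')['img'][110:275,180:390]
a=cv2.resize(a,(0,0),fx=2,fy=2);b=cv2.resize(b,(0,0),fx=1,fy=1)
cv2.imwrite('pics/s2.png',a[:,:,::-1])
print(proj(ctrl.camera('side'),[[*(ctrl.get_obs()['eef_pos'][:2]),ctrl.get_obs()['eef_pos'][2]-.173]]))
"
```

```text
t 2.175 local mm -24.1 -73.0 tip z 271.7 toolx ang vs local -y -0.01999999999999602 F [ 0.1 -0.9  0. ] op -0.0026756845974571087
[[294.54909689 139.60521183]]
```

View pics/s2.png

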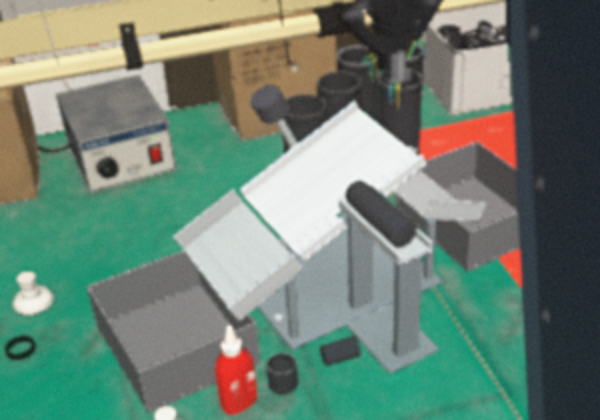

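Call:
move_arm(
  moves=[
    {"gripper":0,"x":-1.2,"y":0,"z":3,"roll":0},
    {"gripper":0,"x":0,"y":0,"z":4,"roll":0},
    {"gripper":0,"x":0,"y":0,"z":1,"roll":0},
    {"gripper":0,"x":0,"y":0,"z":0.8,"roll":0},
    {"gripper":0,"x":0,"y":0,"z":0.8,"roll":0},
  ],
)

```text
time_s: 2.95
eef_pos: [0.6201, 0.1589, 0.3503]
eef_rot: [-0.001, 0.776, -0.631, 0.001]
wrist_force: [0.2, 0.4, 1.7]
opening: -0.0
```

Call:
move_arm(
  moves=[
    {"gripper":0,"x":0,"y":0,"z":0.8,"roll":0},
    {"gripper":0,"x":0,"y":0,"z":0.8,"roll":0},
  ],
)

```text
time_s: 3.2
eef_pos: [0.6197, 0.1593, 0.3328]
eef_rot: [-0.0, 0.776, -0.631, 0.0]
wrist_force: [0.2, 0.2, 0.4]
opening: -0.001
```

Call:
move_arm(
  moves=[
    {"gripper":0,"x":0,"y":0,"z":0.8,"roll":0},
    {"gripper":0,"x":0,"y":0,"z":0.6,"roll":0},
    {"gripper":0,"x":0,"y":0,"z":0.6,"roll":0},
    {"gripper":0,"x":0,"y":0,"z":0,"roll":0},
  ],
)

```text
time_s: 3.7
eef_pos: [0.6193, 0.1593, 0.312]
eef_rot: [0.0, 0.776, -0.631, -0.0]
wrist_force: [0.4, 0.3, -0.2]
opening: -0.0
```

```bash
python3 st.py; python3 -c "
from h import *
a=cam('side')['img'][100:310,100:400]
cv2.imwrite('pics/s3.png',cv2.resize(a,(0,0),fx=2,fy=2)[:,:,::-1])"
```

```text
t 3.7 local mm -25.5 -62.7 tip z 139.0 toolx ang vs local -y -0.04000000000000625 F [ 0.4  0.3 -0.2] op -0.00045156725496236664
```

View pics/s3.png

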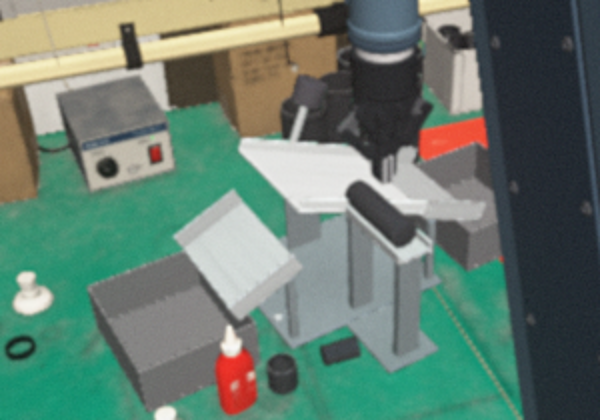

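Call:
move_arm(
  moves=[
    {"gripper":0,"x":0,"y":0,"z":-4.6,"roll":0},
    {"gripper":0,"x":0,"y":0,"z":-4.6,"roll":0},
    {"gripper":0,"x":0,"y":4.7,"z":0,"roll":0},
    {"gripper":0,"x":0,"y":4.8,"z":0,"roll":0},
    {"gripper":0,"x":-2.6,"y":4.8,"z":0,"roll":0},
  ],
)

```text
time_s: 4.38
eef_pos: [0.4732, 0.1547, 0.4052]
eef_rot: [-0.0, 0.775, -0.632, 0.001]
wrist_force: [0.9, 1.2, 0.5]
opening: -0.003
```

Call:
move_arm(
  moves=[
    {"gripper":0,"x":-4.0,"y":4.7,"z":0,"roll":0},
    {"gripper":0,"x":0,"y":0,"z":3.0,"roll":0},
    {"gripper":0,"x":0,"y":0,"z":2.9,"roll":0},
    {"gripper":0,"x":0,"y":0,"z":0,"roll":0},
  ],
)

```text
time_s: 4.88
eef_pos: [0.4191, 0.1851, 0.3444]
eef_rot: [0.001, 0.776, -0.631, -0.001]
wrist_force: [0.1, 0.2, 0.8]
opening: -0.004
```

```bash
python3 st.py; python3 -c "
from h import *
a=cam('side')['img'][100:310,100:400];b=cam('top')['img'][130:290,170:390]
b=cv2.resize(b,(0,0),fx=1.8,fy=1.8); a=cv2.resize(a,(0,0),fx=1.37,fy=1.37)[:288]
cv2.imwrite('pics/s4.png',np.hstack([a,b])[:,:,::-1]); print(a.shape,b.shape)
o=ctrl.get_obs()['eef_pos']; 
for n in('side','top'):print(proj(ctrl.camera(n),[[o[0],o[1],o[2]-.173]]))"
```

```text
t 4.875 local mm -216.1 3.6 tip z 171.4 toolx ang vs local -y -0.030000000000001137 F [0.1 0.2 0.8] op -0.004049779059244195
(288, 411, 3) (288, 396, 3)
[[314.6765532  229.55257552]]
[[292.24959965 263.35697943]]
```

View pics/s4.png

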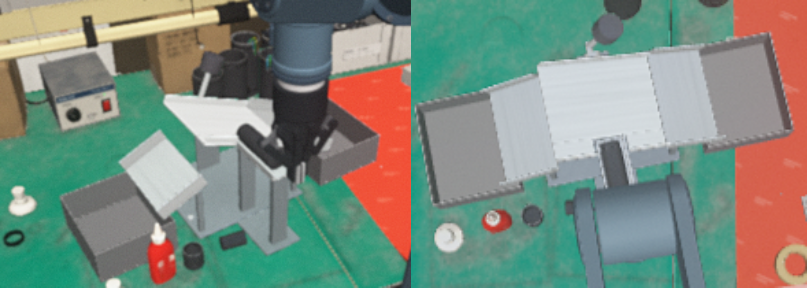

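Call:
move_arm(
  moves=[
    {"gripper":0,"x":0,"y":-1.2,"z":0,"roll":0},
    {"gripper":0,"x":0,"y":-1.0,"z":0,"roll":0},
    {"gripper":0,"x":0,"y":-0.8,"z":0,"roll":0},
    {"gripper":0,"x":0,"y":-0.8,"z":0,"roll":0},
    {"gripper":0,"x":0,"y":-0.8,"z":0,"roll":0},
  ],
)

```text
time_s: 5.7
eef_pos: [0.4656, 0.1946, 0.3455]
eef_rot: [0.0, 0.776, -0.631, -0.0]
wrist_force: [-0.8, -0.0, 0.5]
opening: 0.001
```

Call:
move_arm(
  moves=[
    {"gripper":0,"x":0,"y":-0.8,"z":0,"roll":0},
    {"gripper":0,"x":0,"y":-0.8,"z":0,"roll":0},
    {"gripper":0,"x":0,"y":-0.8,"z":0,"roll":0},
    {"gripper":0,"x":0,"y":-0.8,"z":0,"roll":0},
    {"gripper":0,"x":0,"y":-0.8,"z":0,"roll":0},
  ],
)

```text
time_s: 6.32
eef_pos: [0.5048, 0.2028, 0.3457]
eef_rot: [-0.0, 0.776, -0.631, -0.0]
wrist_force: [0.1, 0.8, -0.4]
opening: 0.001
```

Call:
move_arm(
  moves=[
    {"gripper":0,"x":0,"y":-0.8,"z":0,"roll":0},
    {"gripper":0,"x":0,"y":-0.8,"z":0,"roll":0},
    {"gripper":0,"x":0,"y":-0.8,"z":0,"roll":0},
    {"gripper":0,"x":0,"y":-0.8,"z":0,"roll":0},
  ],
)

```text
time_s: 6.82
eef_pos: [0.5361, 0.2094, 0.3457]
eef_rot: [-0.0, 0.776, -0.631, 0.0]
wrist_force: [-0.3, -0.7, -0.1]
opening: 0.0
```

```bash
python3 st.py; python3 -c "
from h import *
a=cam('side')['img'][100:310,100:400];b=cam('top')['img'][130:290,170:390]
b=cv2.resize(b,(0,0),fx=1.8,fy=1.8); a=cv2.resize(a,(0,0),fx=1.37,fy=1.37)[:288]
cv2.imwrite('pics/s5.png',np.hstack([a,b])[:,:,::-1])"
```

```text
t 6.825 local mm -96.6 3.3 tip z 172.7 toolx ang vs local -y -0.04999999999999716 F [-0.3 -0.7 -0.1] op 0.00028143048011686987
```

View pics/s5.png

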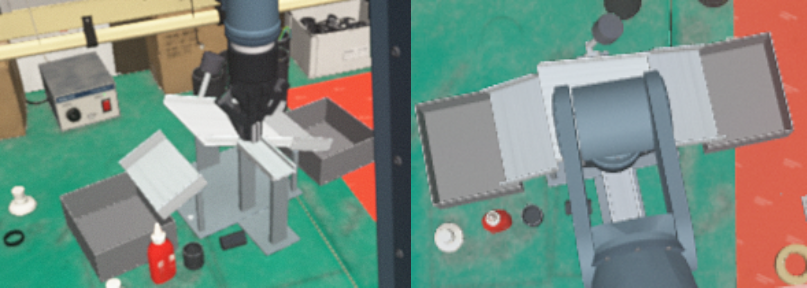

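Call:
move_arm(
  moves=[
    {"gripper":0,"x":0,"y":-0.8,"z":0,"roll":0},
    {"gripper":0,"x":0,"y":-0.8,"z":0,"roll":0},
    {"gripper":0,"x":0,"y":-0.8,"z":0,"roll":0},
    {"gripper":0,"x":0,"y":-0.6,"z":0,"roll":0},
    {"gripper":0,"x":0,"y":0,"z":0,"roll":0},
  ],
)

```text
time_s: 7.55
eef_pos: [0.5653, 0.2154, 0.3456]
eef_rot: [0.0, 0.776, -0.631, -0.0]
wrist_force: [0.2, -0.6, -0.2]
opening: -0.001
```

Call:
move_arm(
  moves=[
    {"gripper":0,"x":0,"y":0,"z":0,"roll":0},
    {"gripper":0,"x":0,"y":0,"z":0,"roll":0},
  ],
)

```text
time_s: 7.8
eef_pos: [0.5647, 0.2154, 0.3457]
eef_rot: [0.0, 0.776, -0.631, -0.0]
wrist_force: [-0.6, -0.3, 0.5]
opening: -0.001
```

```bash
python3 st.py; python3 -c "
from h import *
a=cam('side')['img'][100:310,100:400];b=cam('top')['img'][130:290,170:390]
b=cv2.resize(b,(0,0),fx=1.8,fy=1.8); a=cv2.resize(a,(0,0),fx=1.37,fy=1.37)[:288]
cv2.imwrite('pics/s6.png',np.hstack([a,b])[:,:,::-1])"
```

```text
t 7.8 local mm -67.4 3.4 tip z 172.7 toolx ang vs local -y -0.04000000000000625 F [-0.6 -0.3  0.5] op -0.000682531188060771
```

View pics/s6.png

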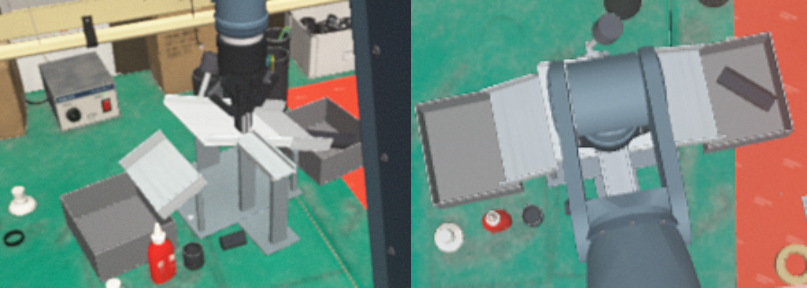

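The tube is in the right bin (right panel, about (745,88)). I'll raise the fingers clear and check.

Call:
move_arm(
  moves=[
    {"gripper":0,"x":0,"y":1,"z":-3,"roll":0},
    {"gripper":0,"x":0,"y":4,"z":-4,"roll":0},
    {"gripper":0,"x":0,"y":4,"z":-2,"roll":0},
    {"gripper":0,"x":0,"y":4,"z":0,"roll":0},
    {"gripper":0,"x":0,"y":0,"z":0,"roll":0},
  ],
)

```text
time_s: 8.52
eef_pos: [0.4357, 0.1887, 0.4361]
eef_rot: [-0.0, 0.776, -0.631, 0.0]
wrist_force: [1.4, -0.2, 1.1]
opening: 0.002
```

Call:
move_arm(
  moves=[
    {"gripper":0,"x":0,"y":0,"z":0,"roll":0},
    {"gripper":0,"x":0,"y":0,"z":0,"roll":0},
    {"gripper":0,"x":0,"y":0,"z":0,"roll":0},
    {"gripper":0,"x":0,"y":0,"z":0,"roll":0},
    {"gripper":0,"x":0,"y":0,"z":0,"roll":0},
  ],
)

```text
time_s: 9.15
eef_pos: [0.4378, 0.1888, 0.4355]
eef_rot: [0.0, 0.776, -0.631, -0.0]
wrist_force: [0.3, 0.3, 0.6]
opening: 0.001
```

```bash
python3 st.py; python3 -c "
from h import *
a=cam('side')['img'][100:310,100:400];b=cam('top')['img'][130:290,170:390]
b=cv2.resize(b,(0,0),fx=1.8,fy=1.8); a=cv2.resize(a,(0,0),fx=1.37,fy=1.37)[:288]
cv2.imwrite('pics/s7.png',np.hstack([a,b])[:,:,::-1])"
```

```text
t 9.15 local mm -197.0 3.4 tip z 262.5 toolx ang vs local -y -0.04999999999999716 F [0.3 0.3 0.6] op 0.0008879907602795317
```

View pics/s7.png

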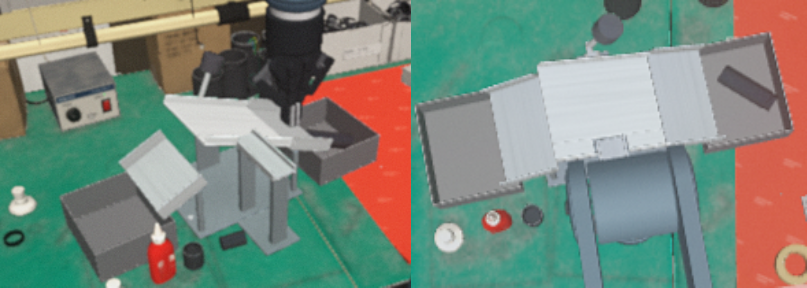

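Gate tipped right, the tube lies still flat in the right bin, bystanders look unmoved, and the arm is clear.

```bash
python3 -c "
from bench import ctrl
print(ctrl.hand_in())"
```

```text
the job is handed in; nothing more can be done
None
```

I pressed the raised right end of the gate down with closed fingertips, and it rocked over and stayed tipped right. I then pushed the tube from its near end along the trough onto the gate, and it ran down the right chute into the right bin.

- **Final pictures:** these come from the side and top cameras, at about 9 s of the 51 s allowed. The gate was still tipped right, and the tube lay in the right bin in the same place in two views about 1.3 s apart. The ring head, short tube, glue bottle, flange and tape looked unmoved, and the arm was clear above the trough.
- **Forces:** wrist force readings stayed around 2 N or less throughout.
- **Disagreement:** my first pose fit missed the gate corners by about 3 to 6 pixels. Letting the bins sit about 13 mm nearer the robot than the diverter's origin brought nearly all of the errors to about 2 pixels or less. The side view also put the fingertips about 9 mm off before the press, so I pressed 12 mm further in from the gate's edge.
- **Not measured:** I judged the gate angle and the tube's resting height from the pictures only. Handing in gave no verdict.

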